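# Take the small tape roll off the leaning spindle and lay it home in the supply tray

## Robot

A 6-joint arm with a two-finger parallel gripper is mounted at the origin on the work surface. World frame = base frame: x ahead of the robot, y to its left, z up, the work surface at z = 0. Lengths are in m, angles in rad, forces in N, time in s.
With the tool pointing down it reaches from about 0.25 to 0.8 m from the base axis. Payload 8.5 kg.
Tool frame: the origin (TCP) lies at the very end of the fingers, on their centre line; the grasp point (between the pads) lies 19 mm behind it; z points along the fingers, y is the line along which they close (so a half turn about z gives the same grasp; the last joint's range is limited). The gripper opens to 85 mm and grips with 20 to 120 N. Pads are 22 mm wide; open, the fingers measure 114 mm over their backs; the gripper's body (76 mm by 85 mm) begins 54 mm behind the grasp point. The pads swing forward as they close: fully open they stand 13 mm farther back than shut.
Start: joints at [1.226, 0.238, -0.013, 1.319, 0, 1.571], TCP at [0.177, 0.494, 0.201] pointing down, gripper open.
Joint ranges: [-2.66, 2.66], [-1.03, 1.9], [-1.14, 1.46], [-1.82, 2.27], [-1.45, 1.34], [-3.14, 3.14]. Speed limits (rad/s): [2.22, 2.22, 2.79, 3.14, 3.14, 3.14].

## Interface

Orientations are given as a rotation vector (axis times angle).
In Python, from cell import arm gives the robot as it stands. The module is installed in compiled form; this text tells all that it offers. Calls block until the motion is done:
- arm.movep(position, orientation): joint-space move of the TCP to a pose.
- arm.servo_line(position, frame=None, speed=0.15, threshold=None): straight line of the TCP; frame=None keeps the orientation; speed is the mean speed in m/s. With threshold (N) it stops when the force on the tool has changed by that much, and returns True; else False.
- arm.movej(angles): joint-space move.
- arm.release() and arm.gripper_close(): open the fingers fully, or close them until they stop; the grip force is fixed at half the most.
- arm.dwell(seconds).
- arm.solve_ik(position, orientation): joint angles nearest the present ones, or None.
- arm.read_state(): the state.
- arm.capture(name): name is "side" or "top" or "wrist"; returns the picture (384x512x3 uint8, red, green, blue); there is no depth.
- arm.calibration(name): a dict with "K" (3x3 intrinsics, pixels), "xyz" and "rotation" of the camera in the world. Camera axes: x right, y up, looking along -z (the intrinsics and any distortion apply to the point x, -y, -z); pixel columns grow to the right and rows downward; lengths in m; the calibration is good to about 2 mm. A picture is of the moment at which its call begins: read the wrist's pose just before it. calibration takes no time and is no camera call; for the wrist camera it gives the pose at the moment of the call.
A pose or a line that the arm cannot do raises arm.PlanningError and nothing moves.
- arm.finish_job(): hands the job in; it is judged then, once.
The state is a dict: "t": time; "joint_positions": joint angles; "joint_vel": joint speeds; "joint_torque": joint torques, N m; "ee_pos": TCP position; "tool_rot": TCP orientation; "wrist_force": force on the tool from outside, world axes, zero at the start; "wrist_torque": the same for the moment, N m; "width": finger opening in m; "finger_force": force on a finger pad.
Only numpy, scipy, OpenCV 4.12 (cv2) and the standard library are available. Lean on these libraries where they do the work, as an engineer would, in place of code of your own. Each camera call takes 0.05 s, during which the arm holds its last target. There are 200 camera calls.

## Task

Slide the smaller of the two paper-tape rolls off its leaning spindle under the strip lamp, without knocking the lamp. Lay it flat in the wooden supply tray and push it home against the tray's tall stop bar, near the middle of the bar, then let go; leave the large roll, bottle and jar where they are.

Things in the scene. Friction and masses are not known exactly. Their poses are not given: they have to be found in the camera images.
- small_roll: The roll to move: brown paper tape wound on a pale board core, loose. Outer diameter 60 mm, width (height along its axis) 36 mm, bore 27 mm, about 0.1 kg. Origin: centre of its underside (the face on the spindle's flange); z along its axis, away from the flange. It starts on the left or the right spindle (varies).
- large_roll: Bystander roll of the same paper on the other spindle: outer diameter 84 mm, width 24 mm, bore 27 mm, loose. Origin: centre of its underside; z along its axis.
- stand: Fixed grey steel base plate, 150 x 300 x 8 mm (x from -60 to +90 mm), that carries the two spindles and the lamp. Origin: under the plate on the table, midway between the spindles; z up, -x its front, towards which the spindles lean; y to the left as seen from the robot. Its place and yaw vary.
- spindle_left: Fixed steel post, 18 mm diameter, 52 mm long, on a 52 mm flange at stand y = +70 mm, 60 mm above the table, leaning 30 degrees from vertical to the stand's front. Origin: centre of the flange's top face, where the post begins; z along the post to its free tip, y as the stand's. A roll sits on the flange (z = 0) and is off the post once its underside is beyond z = 52 mm.
- spindle_right: The same spindle at y = -70 mm on the stand.
- lamp: Fixed aluminium strip lamp along the stand's y above the spindles: 36 mm deep (stand x -16 to +20 mm), 290 mm long, 18 mm thick, underside 210 mm above the table; on two 12 mm posts at stand x +58, y +-140 mm. It blocks a gripper coming straight down over the rolls; one tilted in line with the spindle passes. Origin: centre of its underside, axes as the stand's.
- tray: Fixed wooden tray, 170 x 170 mm; floor 6 mm thick, side rims (along x) 12 mm high above the table, open at its near (-x) end, and a stop bar 24 mm high above the table across its far (+x) end. Origin: centre of its underside; z up, +x towards the stop bar. Its place and yaw vary.
- tray_stop (a point): Middle of the stop bar's inner face at the level of the tray's floor (6 mm above the table); axes as the tray's: +x into the bar, y along it. The small roll touches the bar when its axis is 30 mm before this point (x = -30 mm).
- bottle: Bystander: white plastic bottle, 50 mm diameter, 130 mm tall, loose. Origin: centre of its underside.
- jar: Bystander: lidded glass jar, 64 mm diameter, 80 mm tall, loose. Origin: centre of its underside.

How it is judged:
On the way:
1. the small roll, held in the fingers, is slid right off its spindle: its underside is past the post's free tip (more than 56 mm from the flange, along the post) (z of small_roll in the frame of spindle_left above 0.056 m and contact force between the fingers and small_roll above 1 N), for 0.1 s.
At the end, for the whole second after the job is handed in: The small roll lies flat on the tray's floor (within 4 mm of height and 0.1 rad, the face that was on the flange downwards), home against the stop bar (gap under 4 mm), its centre within 25 mm of the middle of the bar, released and at rest (x of small_roll in the frame of tray_stop between -0.034 and -0.026 m and y of small_roll in the frame of tray_stop between -0.025 and 0.025 m and z of small_roll in the frame of tray_stop between -0.004 and 0.004 m and angle between small_roll's own z axis and vertical below 0.1 rad and linear speed of small_roll below 0.02 m/s and contact force between the fingers and small_roll below 0.1 N); the robot touches nothing.
It fails at once if the robot knocks the lamp or its posts (more than 5 N) (contact force between any of the arm, the fingers and lamp above 5 N).
It fails at once if the small roll is dropped: it falls freely, touching nothing, by more than about 20 mm (contact force between small_roll and anything else below 0.01 N and linear speed of small_roll above 0.6 m/s).
It fails at once if the small roll is rammed into the tray or its stop bar (more than 60 N) (contact force between small_roll and tray above 60 N).
It fails at once if the large roll is moved by more than 15 mm (distance of large_roll from where it was at the start of the episode above 0.015 m).
It fails at once if the bottle or the jar is moved by more than 20 mm (distance of any of bottle, jar from where it was at the start of the episode above 0.02 m).
It also fails if it takes over 53 s, if anything falls off the work surface, if the arm or the gripper's body presses on something with over 40 N, if the wrist force passes 120 N, or if a joint passes its speed limit or range.

## Working session

There is one attempt and no reset: what is moved stays moved. The work goes in short steps, each a Python script; the robot and the scene stay as the last script left them, time stands still between calls to the robot, and variables do not carry over. Pictures are saved under pics/ and viewed, at most 10 in all, crops included, and the job is handed in when it is done.

```bash
ls; mkdir -p pics; python3 - <<'E'
from cell import arm
import cv2,numpy as np
for n in ("side","top"):
    c=arm.calibration(n); print(n,c)
    cv2.imwrite(f"pics/{n}0.png",arm.capture(n)[:,:,::-1])
print(arm.calibration("wrist")); print(arm.read_state())
E
```

```text
pics
side {'K': array([[433.77968973,   0.        , 256.31293864],
       [  0.        , 433.77968973, 198.50895262],
       [  0.        ,   0.        ,   1.        ]]), 'xyz': array([ 0.15014958, -0.74451898,  0.96772954]), 'rotation': array([ 0.7103023 , -0.22996764, -0.55950124])}
top {'K': array([[362.16441281,   0.        , 256.7310819 ],
       [  0.        , 362.16441281, 193.44142391],
       [  0.        ,   0.        ,   1.        ]]), 'xyz': array([ 0.50828599, -0.09470536,  1.05100908]), 'rotation': array([ 0.04411971, -0.07977977, -1.59590851])}
{'K': array([[303.15373066,   0.        , 254.47355812],
       [  0.        , 303.15373066, 194.22774487],
       [  0.        ,   0.        ,   1.        ]]), 'xyz': array([0.11423285, 0.51695853, 0.37326687]), 'rotation': array([-0.23382885, -0.16271088,  1.22012605])}
{'t': 0.1, 'joint_positions': array([ 1.22602711e+00,  2.38738235e-01, -1.41835718e-02,  1.31919751e+00,
       -1.89726124e-05,  1.57082758e+00]), 'joint_vel': array([ 0.00070364, -0.00125544,  0.00194264, -0.00118996,  0.00052593,
        0.00217793]), 'joint_torque': array([-8.39811146e-04, -5.39721787e+01,  3.46998525e+01,  1.33346554e-02,
       -7.36354082e-06, -2.48351846e-06]), 'ee_pos': array([0.17730364, 0.49370911, 0.20092748]), 'tool_rot': array([-5.38896500e-01, -3.09481542e+00,  2.05233200e-03]), 'wrist_force': array([0.57878133, 0.46117781, 0.03543324]), 'wrist_torque': array([-0.03699524, -0.03985427,  0.03105612]), 'finger_force': 0.0, 'width': 0.08534478467099851}
```

View pics/side0.png

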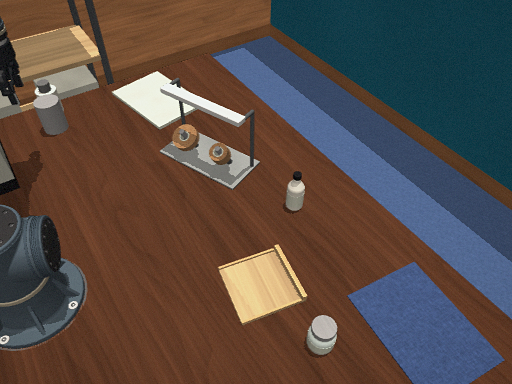

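View pics/top0.png

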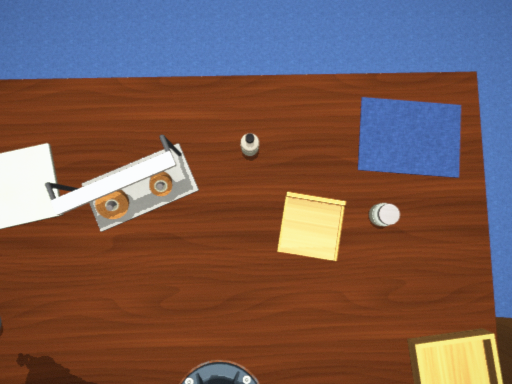

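Side view: the stand is at about (210,155), with the large roll at (185,137), the small roll at (219,153) and so on the right spindle, and the tray at (262,283). In the top view the small roll is at (161,185), the large roll at (112,205) and the tray at (312,226). I'll zoom in on the stand in both views.

```bash
python3 - <<'E'
import cv2,numpy as np
t=cv2.imread("pics/top0.png")[140:240,40:210]; s=cv2.imread("pics/side0.png")[70:190,150:270]
a=cv2.resize(t,None,fx=4.5,fy=4.5,interpolation=cv2.INTER_CUBIC)
cv2.imwrite("pics/tz.png",a)
cv2.imwrite("pics/sz.png",cv2.resize(s,None,fx=5,fy=5,interpolation=cv2.INTER_CUBIC))
E
```

```text
(no output)
```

View pics/tz.png

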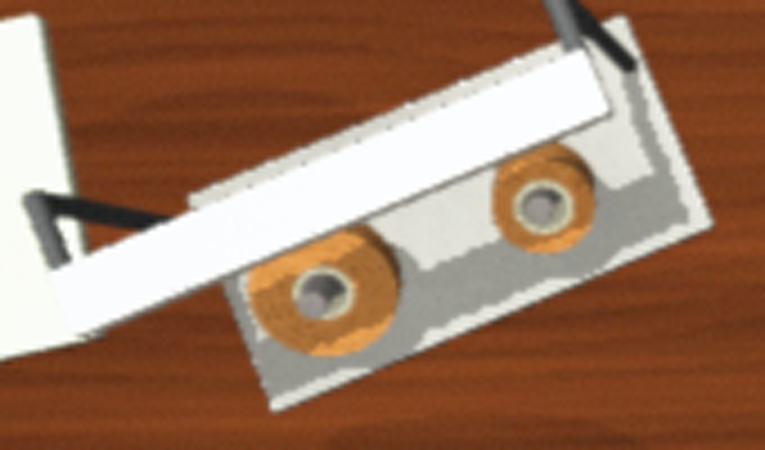

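View pics/sz.png

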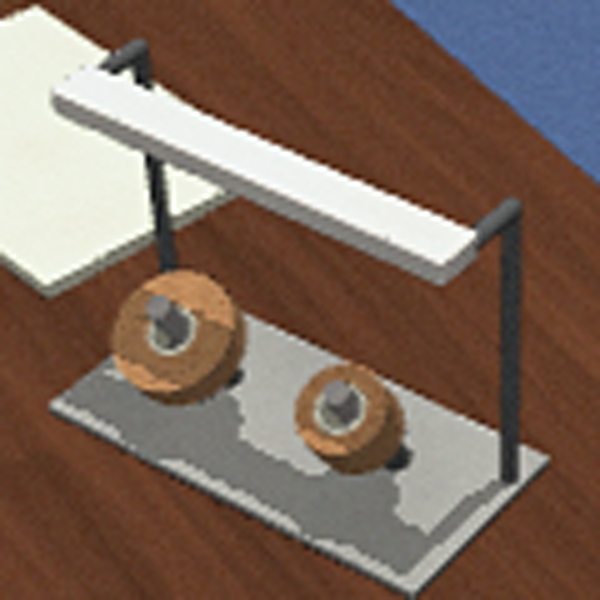

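Top crop: plate front corners at (101.1,231.1) and (198.2,190.0), rear right corner at (178.2,143.3), post tips at about (160,186.5) and (110.5,206). Side crop: front corners at (160,151) and (232.4,189), rear right at (259.6,161.6), tips at (181.8,131.8) and (218,148.5). Next I cast these and the tray mask onto planes at known heights.

```bash
cat > h.py <<'E'
import numpy as np,cv2
from scipy.spatial.transform import Rotation as R
from cell import arm
def ray(c,p):
    K=c["K"]; d=np.array([(p[0]-K[0,2])/K[0,0],-(p[1]-K[1,2])/K[1,1],-1.0])
    return np.array(c["xyz"]),R.from_rotvec(c["rotation"]).as_matrix()@d
def cast(c,p,z):
    o,d=ray(c,p); return o+d*(z-o[2])/d[2]
def tri(c1,p1,c2,p2):
    (o1,d1),(o2,d2)=ray(c1,p1),ray(c2,p2)
    s=np.linalg.lstsq(np.c_[d1,-d2],o2-o1,rcond=None)[0]
    a,b=o1+s[0]*d1,o2+s[1]*d2; return (a+b)/2,np.linalg.norm(a-b)
def project(c,X):
    q=R.from_rotvec(c["rotation"]).as_matrix().T@(np.asarray(X)-c["xyz"]); K=c["K"]
    return np.array([K[0,2]+K[0,0]*q[0]/-q[2],K[1,2]+K[1,1]*q[1]/q[2]])
E
python3 - <<'E'
from h import *
np.set_printoptions(precision=4,suppress=True)
T,S=arm.calibration("top"),arm.calibration("side")
for n,c,pl,tips in (("top",T,[(101.1,231.1),(198.2,190),(178.2,143.3)],[(110.5,206),(160,186.5)]),("side",S,[(160,151),(232.4,189),(259.6,161.6)],[(181.8,131.8),(218,148.5)])):
    P=[cast(c,p,.008) for p in pl]; Q=[cast(c,p,.105) for p in tips]
    u=P[1]-P[0]; v=P[2]-P[1]
    print(n,"plate",*P,"len",np.linalg.norm(u),np.linalg.norm(v),"yaw",np.degrees(np.arctan2(u[0],-u[1])),np.degrees(np.arctan2(v[1],v[0])))
    # convention: yaw of -y dir
    print(" yaw y",np.degrees(np.arctan2(-u[1],-u[0]))-90)
    w=Q[0]-Q[1]; print(" tips",*Q,np.linalg.norm(w),np.degrees(np.arctan2(w[1],w[0]))-90)
print(tri(T,(160,186.5),S,(218,148.5)),tri(T,(110.5,206),S,(181.8,131.8)))
for n,c in (("top",T),("side",S)):
    im=cv2.imread(f"pics/{n}0.png"); h=cv2.cvtColor(im,cv2.COLOR_BGR2HSV)
    m=cv2.inRange(h,(12,60,140),(32,200,255))
    k,l,st,ce=cv2.connectedComponentsWithStats(cv2.morphologyEx(m,cv2.MORPH_CLOSE,np.ones((5,5))))
    i=l[226,312] if n=="top" else l[283,262]
    print(n,st[i])
    cs=cv2.findContours((l==i).astype(np.uint8),0,2)[0][0]
    q=cv2.approxPolyDP(cs,6,True)[:,0]; print(q)
    b=cv2.boxPoints(cv2.minAreaRect(cs)); print(b)
    for p in q: print(cast(c,p,.024),cast(c,p,.012),cast(c,p,0))
E
```

```text
top plate [0.494  0.3254 0.008 ] [0.6043 0.049  0.008 ] [0.7421 0.105  0.008 ] len 0.29762116649875314 0.14871298661727136 yaw 21.75018786162171 22.12381812302244
 yaw y 21.75018786162171
 tips [0.5595 0.2626 0.105 ] [0.6071 0.1348 0.105 ] 0.1363944488881902 20.427374354033276
side plate [0.4979 0.3201 0.008 ] [0.6068 0.0426 0.008 ] [0.7447 0.0982 0.008 ] len 0.2980717055374089 0.14873594249137592 yaw 21.42049787083624 21.981878393476833
 yaw y 21.420497870836243
 tips [0.5581 0.2571 0.105 ] [0.6125 0.1284 0.105 ] 0.13970732697318997 22.930228455132962
(array([0.6108, 0.1336, 0.1019]), np.float64(0.007855993375784867)) (array([0.5604, 0.2646, 0.099 ]), np.float64(0.0013657909736143415))
top [ 277  191   70   71 3817]
[[287 191]
 [277 251]
 [337 260]
 [346 201]]
[[275.6938 251.952 ]
 [285.3929 190.1205]
 [346.5164 199.7085]
 [336.8173 261.54  ]]
[ 0.5937 -0.2055  0.024 ] [ 0.5947 -0.2068  0.012 ] [ 0.5957 -0.2081  0.    ]
[ 0.4251 -0.1717  0.024 ] [ 0.4241 -0.1726  0.012 ] [ 0.4231 -0.1735  0.    ]
[ 0.3951 -0.3401  0.024 ] [ 0.3938 -0.343   0.012 ] [ 0.3925 -0.3459  0.    ]
[ 0.5608 -0.3734  0.024 ] [ 0.5614 -0.3766  0.012 ] [ 0.562  -0.3799  0.    ]
side [ 218  244   90   80 4151]
[[278 244]
 [218 267]
 [242 323]
 [307 295]]
[[217.3168 266.6516]
 [285.7693 240.1539]
 [308.0209 297.6371]
 [239.5684 324.1349]]
[ 0.5944 -0.2103  0.024 ] [ 0.6001 -0.2035  0.012 ] [ 0.6057 -0.1967 -0.    ]
[ 0.4232 -0.1846  0.024 ] [ 0.4266 -0.1775  0.012 ] [ 0.4301 -0.1703  0.    ]
[ 0.3915 -0.3482  0.024 ] [ 0.3946 -0.3431  0.012 ] [ 0.3976 -0.3381  0.    ]
[ 0.5637 -0.3742  0.024 ] [ 0.5689 -0.3695  0.012 ] [ 0.5742 -0.3648  0.    ]
```

Measurements agree: plate 298×149 mm, tip spacing 0.136–0.140 m against 0.140, tray 0.17 m square. Fused values:
- **Stand:** yaw about 21.7°, origin about (0.6065, 0.2065).
- **Tray:** centre about (0.494, -0.275), yaw about -10.7°.

Next I move to a pre-grasp in line with the spindle, with the camera side away from the lamp.

```bash
cat >> h.py <<'E'
np.set_printoptions(precision=4,suppress=True)
yaw=np.radians(21.7); SX=np.array([np.cos(yaw),np.sin(yaw),0]); SY=np.array([-np.sin(yaw),np.cos(yaw),0]); Z=np.array([0,0,1.])
O=np.array([.6070,.2065,0])
F=O-.07*SY+.06*Z                       # right flange centre
A=-.5*SX+np.cos(np.pi/6)*Z             # spindle axis
DN=-np.cos(np.pi/6)*SX-.5*Z            # downhill, across the axis
def tool(y,z):
    return R.from_matrix(np.c_[np.cross(y,z),y,z]).as_rotvec()
E
python3 - <<'E'
from h import *
s=arm.read_state(); c=arm.calibration("wrist")
off=R.from_rotvec(s["tool_rot"]).as_matrix().T@(c["xyz"]-s["ee_pos"]); print("cam in tool",off)
C=F+.004*DN
for sg in (1,-1):
    o=tool(sg*SY,-A); print(sg,"cam along SX",R.from_rotvec(o).apply(off)@SX,[arm.solve_ik(C+A*d,o) for d in (.24,.13,.003)])
E
```

```text
cam in tool [ 0.0672  0.0003 -0.1723]
1 cam along SX -0.14437954279910342 [array([ 0.0926, -0.1625, -0.4315,  0.7959,  0.1416, -0.2495]), array([ 0.1298, -0.0054, -0.5512,  0.5148,  0.1235, -0.2167]), array([ 0.1626,  0.2263, -0.6193,  0.2117,  0.1075, -0.1879])]
-1 cam along SX -0.027961721352799163 [array([ 0.0926, -0.1625, -0.4315,  0.7959,  0.1416,  2.8921]), array([ 0.1298, -0.0054, -0.5512,  0.5148,  0.1235,  2.9249]), array([ 0.1626,  0.2263, -0.6193,  0.2117,  0.1075,  2.9537])]
```

```bash
python3 - <<'E'
from h import *
o=tool(SY,-A); C=F+.004*DN
arm.movep(C+A*.24,o); arm.servo_line(C+A*.13)
c=arm.calibration("wrist"); im=arm.capture("wrist"); np.save("c1.npy",c)
print("tip exp",project(c,F+A*.052),"roll top exp",project(c,C+A*.036),[project(c,C+A*.036+k*.03*SY) for k in(1,-1)])
cv2.imwrite("pics/w1.png",im[:,:,::-1]); s=arm.read_state(); print(s["t"],s["ee_pos"],C+A*.13)
E
```

```text
tip exp [253.3309 196.2323] roll top exp [253.3918 187.2078] [array([286.4768, 187.2696]), array([220.2999, 187.1461])]
2.9167 [0.5695 0.1163 0.1715] [0.5693 0.1161 0.1706]
```

View pics/w1.png

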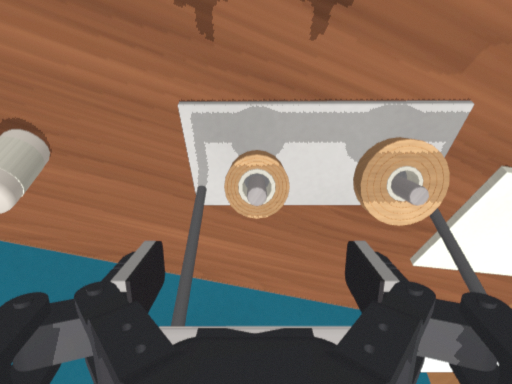

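The wrist view shows the small roll at (257,185), its post tip at (258,196), and the plate's front edge level from (181,102) to (472,102). The roll is about 4 px, or about 4 mm, towards +SY of where I expected. I'll check depth against the plate edge and the roll mask.

```bash
python3 - <<'E'
from h import *
c=np.load("c1.npy",allow_pickle=True).item(); im=cv2.imread("pics/w1.png"); h=cv2.cvtColor(im,cv2.COLOR_BGR2HSV)
m=cv2.inRange(h,(8,60,150),(25,200,255)); m=cv2.morphologyEx(m,cv2.MORPH_OPEN,np.ones((3,3)))
cs=[q for q in cv2.findContours(m,0,2)[0] if cv2.contourArea(q)>1500 and cv2.boundingRect(q)[1]>110]
for q in cs: print(cv2.boundingRect(q),cv2.contourArea(q),cv2.fitEllipse(q))
print("plate front exp",[project(c,O-.06*SX+k*.15*SY+.008*Z) for k in(-1,1)],"tips",[project(c,O+k*.07*SY+.06*Z+A*.052) for k in(-1,1)])
r=(h[102:125,:,1]<40); print([ (np.flatnonzero(x).min(),np.flatnonzero(x).max()) for x in r[::4] if x.any()])
E
```

```text
(197, 235, 148, 51) 2433.0 ((260.6807861328125, 257.4782409667969), (20.352264404296875, 184.8250274658203), 102.07781982421875)
(1, 193, 187, 58) 3682.0 ((99.1051025390625, 222.7461395263672), (28.936866760253906, 187.19737243652344), 101.39418029785156)
(38, 163, 155, 49) 1936.0 ((96.56967163085938, 182.90060424804688), (14.151366233825684, 234.3237762451172), 103.68722534179688)
(224, 154, 65, 65) 3234.0 ((256.4148864746094, 186.29019165039062), (63.840267181396484, 64.68988037109375), 169.73538208007812)
(361, 139, 117, 87) 6437.0 ((410.0933837890625, 183.14077758789062), (82.68779754638672, 108.35044860839844), 85.8828353881836)
plate front exp [array([173.9647, 103.2834]), array([472.4811, 103.9202])] tips [array([253.3309, 196.2323]), array([416.1797, 196.5316])]
[(np.int64(179), np.int64(472)), (np.int64(178), np.int64(472)), (np.int64(179), np.int64(470)), (np.int64(180), np.int64(467)), (np.int64(181), np.int64(465)), (np.int64(181), np.int64(463))]
```

Correction: +2.8 mm along SY. Now descend, grip and slide off.

```bash
sed -i 's/^F=O-.07\*SY/F=O-.0672*SY/' h.py; python3 - <<'E'
from h import *
C=F+.004*DN
arm.servo_line(C+A*.13,speed=.05)
hit=arm.servo_line(C+A*.002,speed=.06,threshold=10)
s=arm.read_state(); print(hit,s["t"],(s["ee_pos"]-F)@A,(s["ee_pos"]-F)@DN,(s["ee_pos"]-F)@SY)
if not hit:
    arm.gripper_close(); s=arm.read_state(); print(s["width"],s["finger_force"],s["wrist_force"],s["t"])
E
```

```text
False 5.45 0.0022185349403561283 0.003834365959722546 -4.028905286996358e-05
0.015836301405710726 77.45436291582308 [-28.76   -11.0511  49.009 ] 6.0917
```

Unexpected: the width is 16 mm and I need 60 mm. I'll look before doing anything else.

```bash
python3 - <<'E'
from h import *
w=arm.capture("wrist")[:,:,::-1]; s=arm.capture("side")[:,:,::-1]
s=cv2.resize(s[60:200,140:280],(384,384),interpolation=cv2.INTER_CUBIC)
cv2.imwrite("pics/w2.png",cv2.resize(np.hstack([w,s]),(800,343)))
E
```

```text
(no output)
```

View pics/w2.png

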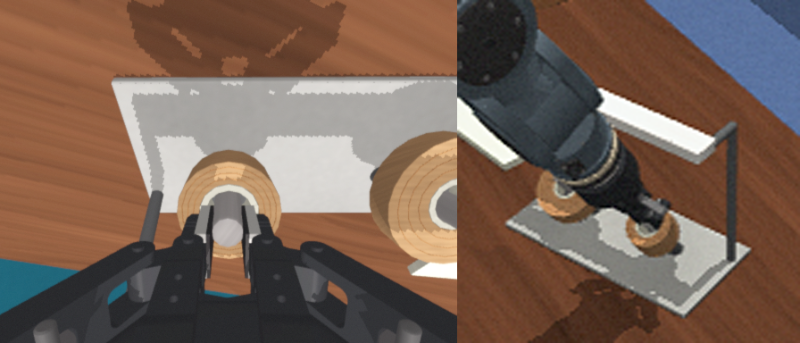

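The fingers closed on the post just above the roll, so the real flange lies deeper along the axis than I assumed. I'll release and measure the depth with the wrist camera from here.

```bash
python3 - <<'E'
from h import *
s=arm.read_state(); print("closed d",(s["ee_pos"]-F)@A,(s["ee_pos"]-F)@DN)
c=arm.calibration("wrist"); off=R.from_rotvec(s["tool_rot"]).as_matrix().T
print("closed tcp px",project(c,s["ee_pos"]),"cam look in tool",off@-R.from_rotvec(c["rotation"]).as_matrix()[:,2])
arm.release()
C=F+.004*DN; arm.servo_line(C+A*.05,speed=.08)
s=arm.read_state(); c=arm.calibration("wrist"); im=arm.capture("wrist"); np.save("c3.npy",c)
Rm=R.from_rotvec(s["tool_rot"]).as_matrix()
print("d",(s["ee_pos"]-F)@A,s["wrist_force"],"tcp px",project(c,s["ee_pos"]),[project(c,s["ee_pos"]+Rm@[0,k*.0425,-b]) for k in(1,-1) for b in (0,.013)])
print("tip",project(c,F+A*.052),"top",[project(c,C+A*.036+k*.03*SY) for k in(1,-1)],"plate",[project(c,O-.06*SX+k*.15*SY+.008*Z) for k in(-1,1)])
print(s["t"]); cv2.imwrite("pics/w3.png",im[:,:,::-1])
E
```

```text
closed d 0.005938441783600469 -0.0010763258894271233
closed tcp px [253.1809 225.6192] cam look in tool [-0.2638  0.0008  0.9646]
d 0.04998104144557538 [-0.3842  0.7797  0.1932] tcp px [253.1811 225.5145] [array([323.204 , 225.6164]), array([328.2384, 233.9788]), array([183.1327, 225.4126]), array([177.9216, 233.7634])]
tip [253.2037 232.985 ] top [array([299.3535, 217.822 ]), array([207.2361, 217.6858])] plate [array([143.066, 101.296]), array([543.2784, 101.9959])]
7.6167
```

View pics/w3.png

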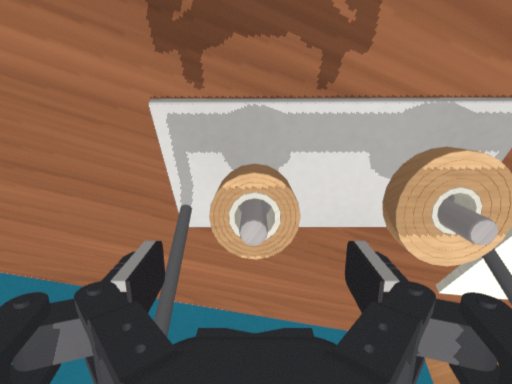

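The contact result and the finger pixels agree: the finger ends actually lie about 30 mm (shut) to 45 mm (open) behind the reported TCP. The roll top is where I expected it, within a few mm. In this view the roll is at (255,212), the tip at (253,233), and the open finger ends at (162,242) and (348,242). I'll descend a further 27 mm slowly with a light force stop, then grip.

```bash
python3 - <<'E'
from h import *
C=F+.005*DN
arm.servo_line(C+A*.01,speed=.08,threshold=4)
hit=arm.servo_line(C-A*.027,speed=.03,threshold=4)
s=arm.read_state(); print(hit,s["t"],(s["ee_pos"]-F)@A,s["wrist_force"])
if not hit:
    arm.gripper_close(); s=arm.read_state(); print(s["width"],s["finger_force"],s["wrist_force"],s["t"])
E
```

```text
False 9.7 -0.026850152342397994 [ 0.4202 -0.1257 -0.2588]
0.058704926147027284 63.49745531799272 [-4.277  -1.519   4.7931] 10.0667
```

Gripped at 58.7 mm. Slide off along the post.

```bash
python3 - <<'E'
from h import *
p=np.array(arm.read_state()["ee_pos"])
arm.servo_line(p-.002*DN+A*.005,speed=.03)
for d in (.03,.055,.085):
    arm.servo_line(p-.002*DN+A*d,speed=.06); s=arm.read_state(); print(d,(s["ee_pos"]-p)@A,s["width"],s["finger_force"],s["wrist_force"])
arm.dwell(.2)
c=arm.calibration("wrist"); im=arm.capture("wrist"); np.save("c4.npy",c)
print(arm.read_state()["t"]); cv2.imwrite("pics/w4.png",im[:,:,::-1])
E
```

```text
0.03 0.03042579494339827 0.05830430016016421 64.13601071108133 [-0.4512  0.4012 -0.5846]
0.055 0.055363775154145575 0.058076614260335155 64.13221990456805 [ 0.1193  0.3196 -1.6773]
0.085 0.08525776883279193 0.058302341899582 64.13221100228839 [-0.2036 -0.1681 -1.2501]
12.4417
```

View pics/w4.png

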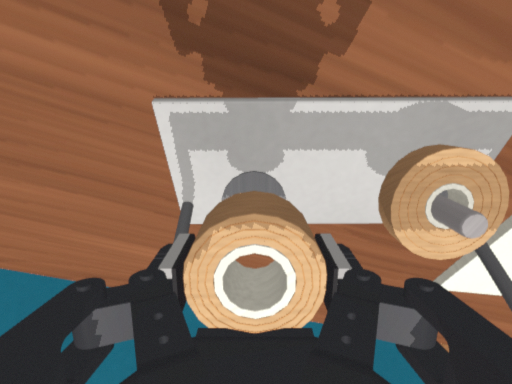

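The roll is held squarely, centred at about (256,281), and clear of the post at (254,190). Its underside is about 22–27 mm behind the reported TCP. Now carry it to the tray and lower it until it touches.

```bash
cat >> h.py <<'E'
ty=np.radians(-10.7); TX=np.array([np.cos(ty),np.sin(ty),0]); TY=np.array([-np.sin(ty),np.cos(ty),0])
TC=np.array([.494,-.275,0])
E
python3 - <<'E'
from h import *
s=arm.read_state(); arm.servo_line(s["ee_pos"]+A*.08+.0*Z,speed=.12)
o=tool(TY,-Z); q=TC+TX*.015
arm.movep(q+.15*Z,o); s=arm.read_state(); print(s["t"],s["ee_pos"],s["width"],s["finger_force"])
arm.servo_line(q+.02*Z,speed=.1)
hit=arm.servo_line(q-.03*Z,speed=.02,threshold=4)
s=arm.read_state(); print(hit,s["t"],s["ee_pos"],s["wrist_force"],s["width"])
c=arm.calibration("wrist"); im=arm.capture("wrist"); np.save("c5.npy",c); cv2.imwrite("pics/w5.png",im[:,:,::-1])
E
```

```text
14.7 [ 0.509  -0.2769  0.15  ] 0.05795928725136141 64.14507068577223
True 17.9333 [ 0.5087 -0.2778 -0.0202] [-0.505   1.2387  4.6278] 0.05819730681425147
```

View pics/w5.png

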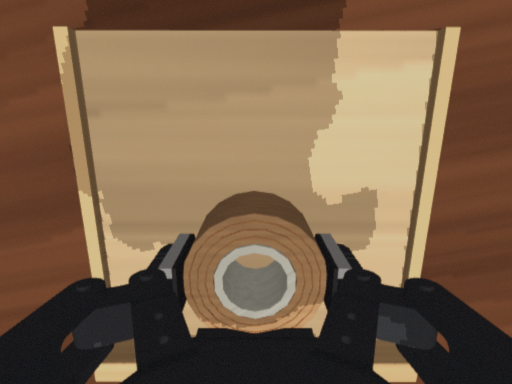

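Contact is at z = -0.020 as predicted. The roll at (255,281) sits midway between the rims (57 to 458 at the near edge), and the tray is aligned with the gripper. Now push home, release and back off.

```bash
python3 - <<'E'
from h import *
p=np.array(arm.read_state()["ee_pos"])+.0005*Z
arm.servo_line(p,speed=.02)
hit=arm.servo_line(p+TX*.06,speed=.025,threshold=7)
s=arm.read_state(); print(hit,s["t"],(s["ee_pos"]-TC)@TX,(s["ee_pos"]-TC)@TY,s["ee_pos"][2],s["wrist_force"])
if hit:
    arm.release(); arm.dwell(.3)
    e=arm.read_state(); print(e["width"],e["wrist_force"],e["ee_pos"])
    arm.servo_line(e["ee_pos"]+.13*Z,speed=.08); arm.servo_line(e["ee_pos"]+.13*Z-TX*.10,speed=.12)
    arm.dwell(.3)
    c=arm.calibration("wrist"); im=arm.capture("wrist"); np.save("c6.npy",c); print(arm.read_state()["t"])
    t=arm.capture("top"); k=cv2.resize(t[180:270,265:405],None,fx=2.7,fy=2.7,interpolation=cv2.INTER_CUBIC)
    b=np.zeros((384+k.shape[0]*0,k.shape[1],3),np.uint8); b[:k.shape[0]]=k
    cv2.imwrite("pics/w6.png",cv2.resize(np.hstack([im,b])[:,:,::-1],(800,int(384*800/(512+k.shape[1])))))
    cv2.imwrite("pics/w6raw.png",im[:,:,::-1])
E
```

```text
True 19.5083 0.043055414502325695 0.0001732425357322786 -0.020114680252938867 [-2.3368  0.6171  4.8464]
0.08538671997484301 [ 0.0104 -0.2108 -0.5367] [ 0.5359 -0.2826 -0.0205]
23.3083
```

View pics/w6.png

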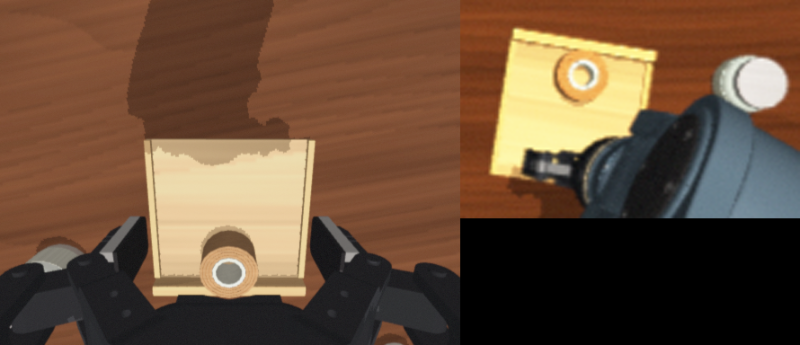

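The roll lies flat on the tray, near the middle of the bar at about (230,272) in the crop, with the fingers clear. I'll check the gap numerically: roll-face centre cast to z = 0.042, bar edges to 0.024 and 0.006.

```bash
python3 - <<'E'
from h import *
c=np.load("c6.npy",allow_pickle=True).item(); im=cv2.imread("pics/w6raw.png"); h=cv2.cvtColor(im,cv2.COLOR_BGR2HSV)
g=cv2.cvtColor(im,cv2.COLOR_BGR2GRAY)
for col in (195,200,310,320): print(col,g[300:334,col])
# pale core ring
r=cv2.inRange(h[270:335,215:295],(0,0,190),(180,45,255)); q=max(cv2.findContours(r,0,2)[0],key=cv2.contourArea)
e=cv2.fitEllipse(q+np.array([215,270])); print(e)
P=cast(c,e[0],.042); print("roll in tray",(P-TC)@TX,(P-TC)@TY)
for row in range(304,332,2): print(row,[round(float((cast(c,(200,row),z)-TC)@TX),4) for z in(.006,.024)])
E
```

```text
195 [198 197 196 195 195 193 184 152 128 108 106 105 104 101 100  98 102 113
 142 188 214 217 215 212 210 210 211 211 197 147  99  89  88  86]
200 [197 195 195 195 195 186 156 147 128 109 107 106 103 102 100 100 108 115
 143 189 214 216 216 213 210 210 210 189  87  31  32  30  28  31]
310 [194 193 192 191 193 196 192 166 151 119 116 115 110 113 112 111 113 114
 129 171 205 211 212 211 210 210 208 187  89  32  31  33  36  30]
320 [194 193 193 192 193 196 191 166 151 119 116 115 111 113 112 112 112 115
 130 171 204 210 212 212 210 209 208 207 198 164 108  96  96  95]
((254.20079040527344, 303.2204284667969), (32.029502868652344, 36.45257568359375), 89.59498596191406)
roll in tray 0.04342915357423899 0.0007798897837032045
304 [0.0695, 0.0569]
306 [0.0719, 0.0591]
308 [0.0743, 0.0614]
310 [0.0767, 0.0637]
312 [0.0791, 0.0659]
314 [0.0816, 0.0682]
316 [0.084, 0.0705]
318 [0.0865, 0.0728]
320 [0.089, 0.0751]
322 [0.0914, 0.0774]
324 [0.0939, 0.0797]
326 [0.0964, 0.0821]
328 [0.0989, 0.0844]
330 [0.1014, 0.0868]
```

The bar face is at 0.0735 from both of its edges and the roll axis is at 0.0434. That is a 30.1 mm distance, so the roll is home, and it is under 1 mm off-centre. Handing in.

```bash
python3 -c "
from cell import arm
print(arm.finish_job(), arm.read_state()['t'])"
```

```text
the job is handed in; nothing more can be done
the job is handed in; nothing more can be done
```

I handed the job in at about 23 s: the small roll lies flat in the tray, released, measured home against the stop bar and under 1 mm off its middle. My first grasp closed on the post and pressed the roll with about 57 N before I corrected it. I saw no sign of touching the lamp or moving the large roll, bottle or jar, but I did not re-measure them, and no verdict was returned.

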